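# Set the roasting pan on the stove and hold the dial at the third click

### The job

Lift the small black roasting pan up and off the peg it hangs on, set it upright in the middle of the stove's burner grate and let go of it. Then turn the stove's spring-return dial clockwise (seen from above) past its first two clicks to the third and finish while holding it there, since it springs back when released. Leave the other things on the ledge where they are.

Things in the scene. Friction and masses are not known exactly. Their poses are not given: they have to be found in the camera images.
- pan: Small black steel pan, about 0.35 kg, rim 110 mm across, base 92 mm, 32 mm high. A rigid arch handle (8 mm bar) in its yz plane has a level top bar (60 mm, along y) centred 125 mm above the base; on its middle stands a round wooden knob, 22 mm thick, 129 to 165 mm above the base. Origin: centre of underside, z up. At the start it hangs by the bar on the peg, base about 69 mm above the ledge.
- pan_knob (a point): Point on the axis of the pan's wooden knob, 148 mm above the pan's underside: where to pinch it, from above. Axes are the pan's.
- stand: Fixed stand, left or right of the stove: foot 150 x 110 x 12 mm, post 16 mm thick, 191 mm tall, 88 mm from the origin along its +x. From the post a 10 mm peg runs level along its -x, top 190 mm above the ledge, ending 22 mm past the origin in a lip 204 mm high. Origin: on the ledge under the hanging pan. To free the pan, raise it 20 to 70 mm, then draw it 90 mm along -x.
- peg (a point): Top of the peg where the pan's bar rests, 190 mm above the ledge.
- stove: Fixed table-top gas stove, steel box 260 mm (its x) by 360 mm (its y), top deck 75 mm above the ledge. Burner grate at its own (0, +75) mm, dial at its own (-55, -120) mm. Origin: centre of the underside on the ledge; x away from the robot, z up.
- burner (a point): Centre of the burner grate, at the level where the pan's base rests, 95 mm above the ledge. The grate is four black radial bars 168 mm across tip to tip with a small brass burner cap lower in the middle.
- dial_grip (a point): Middle of the dial's grip, on its vertical axis, 103 mm above the ledge; turns with the dial. Grip: upright black bar 50 mm long (x), 14 mm wide (y), 83 to 113 mm above the ledge, on a disc 52 mm across whose top is 83 mm above the ledge. x runs along the bar to the end with the light line, which points along the stove's +x at the start.
- dial (a joint): Dial angle, rad: 0 at rest, growing clockwise seen from above. Clicks at 0.4, 0.8 and 1.2 (23, 46, 69 degrees), marked by three dots of growing size on the deck (a smaller dot marks 0); stop at 1.32. A spring turns it back: 0.03 N m at rest, 0.12 at the third click; the clicks add up to 0.04. No click holds it: let go, it returns to 0.
- jebena: Bystander: dark green ceramic jebena pot, 116 mm across, 220 mm tall, with side handle and spout, standing on the other side of the stove from the peg stand. Origin: centre of the underside.
- canister: Bystander: closed aluminium canister, 90 mm across, 138 mm tall. Origin: centre of the underside.
- mortar: Bystander: dark wooden mortar, 100 mm across, 85 mm tall. Origin: centre of the underside.
- pestle: Bystander: wooden pestle lying down, 175 mm long, 40 mm thick. Origin: under its middle.
- rod: Bystander: flat stainless stirring rod, lying, 260 mm long, 6 mm thick. Origin: underside, near its middle.
- cup_a: Bystander: small white handleless cup, 64 mm across, 50 mm tall. Origin: centre of the underside.
- cup_b: Bystander: a second cup like cup_a.
There are look-alikes about, which are no part of the job. What is shaped like the stand but blue is not meant.

How it is judged:
By the outcome, as a careful person would: the job done as asked, in the order asked, and still so for the second after the job is handed in, while the arm keeps its last pose, push and grip.
It also fails if it takes over 61 s, if anything falls off the work surface, if the arm or the gripper's body presses on something with over 40 N, if the wrist force passes 120 N, or if a joint passes its speed limit or range.

### The arm

A 6-joint arm with a two-finger parallel gripper is mounted at the origin on the work surface. World frame = base frame: x ahead of the robot, y to its left, z up, the work surface at z = 0. Lengths are in mm, angles in rad, forces in N, time in s.
With the tool pointing down it reaches from about 325 to 900 mm from the base axis. Payload 3.5 kg.
Tool frame: the origin (TCP) lies at the very end of the fingers, on their centre line; the grasp point (between the pads) lies 19 mm behind it; z points along the fingers, y is the direction in which the jaws open and shut (so a half turn about z gives the same grasp; the last joint's range is limited). The gripper opens to 85 mm and grips with 20 to 120 N. Pads are 22 mm wide; open, the fingers measure 114 mm over their backs; the gripper's body (76 mm by 85 mm) begins 54 mm behind the grasp point. The pads swing forward as they close: fully open they stand 13 mm farther back than shut.
Start: joints at [-1.4, 0.276, -0.026, 1.268, 0, 1.467], TCP at [168.983, -601.72, 231.313] pointing down, gripper open.
Joint ranges: [-3.12, 3.12], [-0.85, 1.88], [-1.08, 1.24], [-1.95, 2.15], [-1.57, 1.53], [-3.14, 3.14]. Speed limits (rad/s): [2.57, 2.57, 3.14, 3.14, 3.14, 3.14].

### API

Orientations are given as [roll, pitch, yaw] about the fixed x, y, z axes, in that order (R = Rz(yaw) Ry(pitch) Rx(roll)).
In Python, from rig import robot, vision gives the robot as it stands.
- The arm moves only by the shell command python3 -m handwheel 'ROWS' [FORCE]. ROWS is JSON, a list of rows, each a list of 7 numbers: the turn, a rotation vector about the world's x, y, z in rad, then the shift along the world's x, y, z in cm, then the opening, from 0 (shut) to 1 (fully open). A call has exactly 10 rows; each row is the pose to reach, as a shift and turn from the pose commanded when the call began; what a row does not reach only later rows make up. A row lasts 1/8 s, in which the tool goes at most 62.5 mm and 10.7 degrees, less where a joint would pass 70% of its speed; a pose out of reach is approached as far as the arm can. A call with a gripper value outside its range is refused whole. The fingers move at their own pace and stop on an object; FORCE is the grip in N (left out, the last holds). Time passes only in rows, so rows that repeat a pose let the fingers close, or fill a call up. It gives the time, the measured TCP pose, the force and the opening at its end, in the units of the state.
- robot.get_state(): the state, without advancing time (a new reading comes with each control period).
- vision.read_camera(name): name is "scene" or "top" or "wrist"; returns a dict with "color" (400x640x3 uint8, red, green, blue), "fx", "fy", "cx", "cy" (pixels), "rvec" (rotation vector, rad) and "tvec" (3), from world to camera coordinates, as OpenCV has them; the wrist camera has in their place "hand_eye" (4x4, takes a point from camera to tool coordinates, whose origin is the TCP and whose axes are the flange's). Camera axes: x right, y down, z forward; pixel columns grow to the right and rows downward; lengths in mm; the calibration is good to about 2 mm. A picture is of the moment at which its call begins: read the wrist's pose just before it. There is no depth.
- robot.job_done(): hands the job in, once; it reports no verdict.
Trained networks look in the newest picture that a camera, given by its name, has taken for a name from the list of things; names that differ only in an ending like _2 or _b are one class to them, and where a whole thing is asked for, a point or a joint stands for the part that bears it (a point fixed in the world has none). Each returns a list of dicts, best first, with "conf" (0 to 1); they miss things now and then, are a little off and sometimes report something else, mostly with a low value. They report only what shows in the picture. A call takes as long as a camera call. They do not tell look-alikes from the thing itself.
- vision.look_for(camera, label): "extent" ([left, top, right, bottom] in pixels, round what is visible of it).
- vision.masks_of(camera, label): "pixels" (400x640 bool, what is visible of it) and "extent" ([left, top, right, bottom] in pixels, round what is visible of it).
- vision.landmark_of(camera, label): "position" ([column, row] in pixels: a listed point, or the origin of a listed thing).
The state is a dict: "time_s": time; "joint_pos": joint angles; "joint_velocities": joint speeds; "tau": joint torques, N m; "position": TCP position; "eef_rot": TCP orientation; "force": force on the tool from outside, world axes, zero at the start; "ft_torque": the same for the moment, N m; "width": finger opening in mm.
Only numpy, scipy, OpenCV 4.12 (cv2) and the standard library are available. Lean on these libraries where they do the work, as an engineer would, in place of code of your own. Each camera call takes 0.05 s, during which the arm holds its last target.

## Working session

There is one attempt and no reset: what is moved stays moved. The work goes in short steps, Python scripts to look and compute and a shell command to move; the robot and the scene stay as the last step left them, time stands still between calls to the robot, and variables do not carry over. Pictures are saved under pics/ and viewed, and the job is handed in when it is done.

```bash
ls; mkdir -p pics; python3 - <<'E'
from rig import robot, vision
import cv2
s=robot.get_state(); print({k:(v if not hasattr(v,'round') else v) for k,v in s.items()})
for c in ["scene","top"]:
    d=vision.read_camera(c); cv2.imwrite(f"pics/{c}0.png",d["color"][:,:,::-1]); print(c,{k:d[k] for k in d if k!="color"})
    for l in ["pan_knob","peg","burner","dial_grip","stand","stove","pan","jebena"]:
        try: print(l,[(round(float(r["conf"]),2),[round(float(x)) for x in r["position"]]) for r in vision.landmark_of(c,l)])
        except Exception as e: print(l,e)
E
```

```text
pics
{'time_s': 0.0, 'joint_pos': array([-1.40041971e+00,  2.77161720e-01, -2.79070659e-02,  1.26797358e+00,
       -1.36273821e-05,  1.46742140e+00]), 'joint_velocities': array([-0.00034669, -0.00143991, -0.00018648,  0.00114225,  0.00065963,
        0.0010924 ]), 'tau': array([ 2.36407934e-03, -4.45513630e+01,  2.95199329e+01,  1.65793259e-02,
       -4.85368631e-06, -6.41497682e-07]), 'position': array([ 168.83437257, -600.95349506,  230.12951423]), 'eef_rot': array([-3.13935720e+00, -2.18215926e-04,  2.73751319e-01]), 'force': array([-0.33686169,  0.26390206,  0.85207818]), 'ft_torque': array([ 0.06510741, -0.0276297 ,  0.01265024]), 'width': 85.47142187592911}
scene {'fx': 447.66361594836275, 'fy': 447.66361594836275, 'cx': 319.84097808395853, 'cy': 206.05277781817088, 'rvec': array([ 2.12149366,  1.07130459, -0.45586682]), 'tvec': array([-232.8828691 , -227.07727852, 1956.67664939])}
pan_knob [(0.78, [227, 215])]
peg [(0.59, [230, 220])]
burner [(0.64, [356, 218]), (0.3, [238, 261])]
dial_grip [(0.76, [306, 236])]
stand [(0.87, [177, 282]), (0.72, [237, 263])]
stove [(0.63, [336, 246]), (0.6, [394, 175])]
pan [(0.65, [235, 244]), (0.53, [340, 248]), (0.17, [228, 221])]
jebena [(0.88, [395, 176])]
top {'fx': 436.33374313335395, 'fy': 436.33374313335395, 'cx': 320.20769699812263, 'cy': 198.92513701106213, 'rvec': array([ 2.16582103, -2.16742947,  0.12610007]), 'tvec': array([-101.08953584,  528.16463669, 1305.85354175])}
pan_knob [(0.55, [436, 222])]
peg [(0.91, [500, 235]), (0.88, [428, 224]), (0.31, [435, 221])]
burner [(0.71, [285, 174])]
dial_grip [(0.82, [353, 183])]
stand [(0.78, [411, 228]), (0.68, [477, 239]), (0.58, [285, 175])]
stove [(0.86, [311, 175])]
pan [(0.77, [416, 222]), (0.39, [254, 253]), (0.18, [295, 248])]
jebena [(0.57, [170, 229])]
```

View pics/scene0.png

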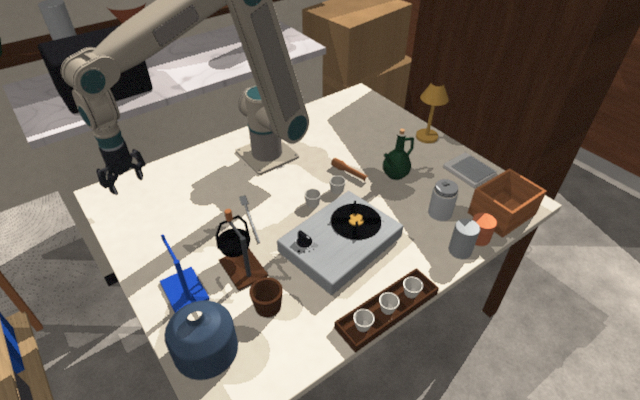

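View pics/top0.png

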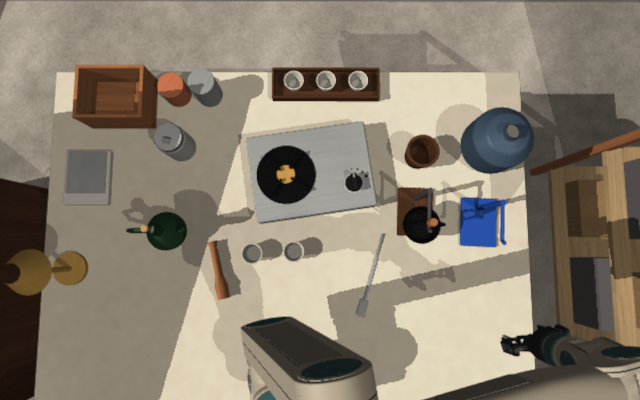

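The scene and top views agree. There are two stand-shaped things: a brown one with the black pan on its peg (scene ~(235,245), top ~(420,222)) and a blue empty one (scene ~(180,280), top ~(482,222)). The brown one fits, since blue is excluded. The stove is at top (311,172), with the dial at (354,182) and the grate at (286,174). I'll confirm with a crop and triangulate.

```bash
cat > h.py <<'E'
import numpy as np, cv2
from rig import robot, vision
def P(d):
    R=cv2.Rodrigues(d["rvec"])[0]; return R,np.array(d["tvec"],float),np.array([[d["fx"],0,d["cx"]],[0,d["fy"],d["cy"]],[0,0,1]])
def ray(d,uv):
    R,t,K=P(d); v=R.T@np.linalg.inv(K)@[uv[0],uv[1],1]; return -R.T@t, v/np.linalg.norm(v)
def atz(d,uv,z):
    c,v=ray(d,uv); return c+v*(z-c[2])/v[2]
def tri(d1,a,d2,b):
    c1,v1=ray(d1,a);c2,v2=ray(d2,b)
    A=np.stack([v1,-v2],1); s=np.linalg.lstsq(A,c2-c1,rcond=None)[0]
    p=c1+s[0]*v1;q=c2+s[1]*v2; return (p+q)/2,np.linalg.norm(p-q)
def proj(d,p):
    R,t,K=P(d); q=K@(R@np.asarray(p,float)+t); return q[:2]/q[2]
E
python3 - <<'E'
from h import *
np.set_printoptions(precision=1,suppress=True)
S=vision.read_camera("scene");T=vision.read_camera("top")
a=cv2.resize(S["color"][180:300,160:320],None,fx=4,fy=4,interpolation=cv2.INTER_CUBIC)
b=cv2.resize(T["color"][165:265,230:530],None,fx=2.6,fy=2.6,interpolation=cv2.INTER_CUBIC)
cv2.imwrite("pics/cs.png",a[:,:,::-1]);b=cv2.resize(T["color"][115:255,330:520],None,fx=4,fy=4,interpolation=cv2.INTER_CUBIC);cv2.imwrite("pics/ct.png",b[:,:,::-1])
for l,z in [("pan_knob",217),("peg",190),("burner",95),("dial_grip",103),("pan",69),("stand",0),("stove",0)]:
    for n,d in (("S",S),("T",T)):
        for r in vision.landmark_of(n=="S" and "scene" or "top",l): print(l,n,round(float(r["conf"]),2),np.array(r["position"]),atz(d,r["position"],z))
E
```

```text
pan_knob S 0.71 [228.6 213.2] [ 445.5 -390.5  217. ]
pan_knob T 0.82 [434.3 222.6] [ 444.7 -398.9  217. ]
peg S 0.69 [231.3 217.6] [ 441.4 -382.9  190. ]
peg S 0.66 [266.3 307.4] [ 788.7 -467.9  190. ]
peg T 0.75 [505.2 234.2] [ 415.1 -595.   190. ]
peg T 0.73 [428.5 223.8] [ 443.1 -390.5  190. ]
burner S 0.88 [355.  215.4] [592.8   1.9  95. ]
burner T 0.93 [285.7 174.5] [592.8  -0.2  95. ]
dial_grip S 0.73 [307.3 232.9] [ 568.8 -183.   103. ]
dial_grip T 0.61 [355.7 184.5] [ 562.  -204.2  103. ]
dial_grip T 0.52 [414.5 153.5] [ 653.6 -377.4  103. ]
pan S 0.79 [236.3 245.4] [ 449.6 -386.8   69. ]
pan T 0.65 [416.3 227.1] [ 439.9 -384.9   69. ]
stand S 0.68 [176.2 280.1] [ 407.6 -595.3    0. ]
stand S 0.6 [235.3 263.4] [ 460.1 -406.2    0. ]
stand S 0.29 [306.5 236.1] [ 500.4 -140.     0. ]
stand T 0.87 [412.3 226.9] [ 443.7 -388.     0. ]
stand T 0.76 [477.3 234.9] [ 418.7 -589.5    0. ]
stove S 0.69 [336.9 249.3] [614.1 -90.7   0. ]
stove T 0.72 [308.1 175. ] [607.2 -63.6   0. ]
```

View pics/cs.png

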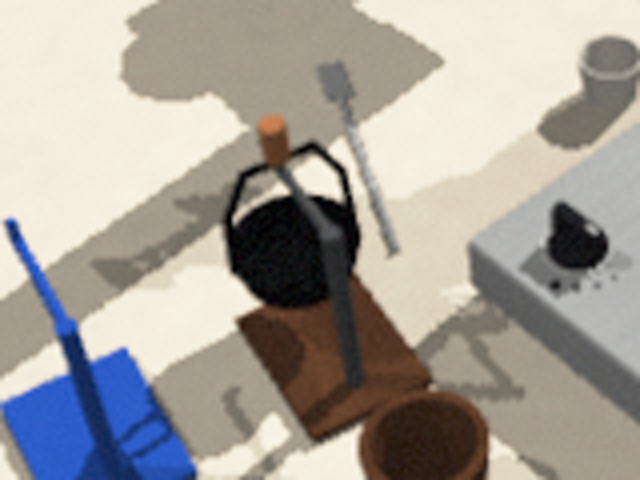

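View pics/ct.png

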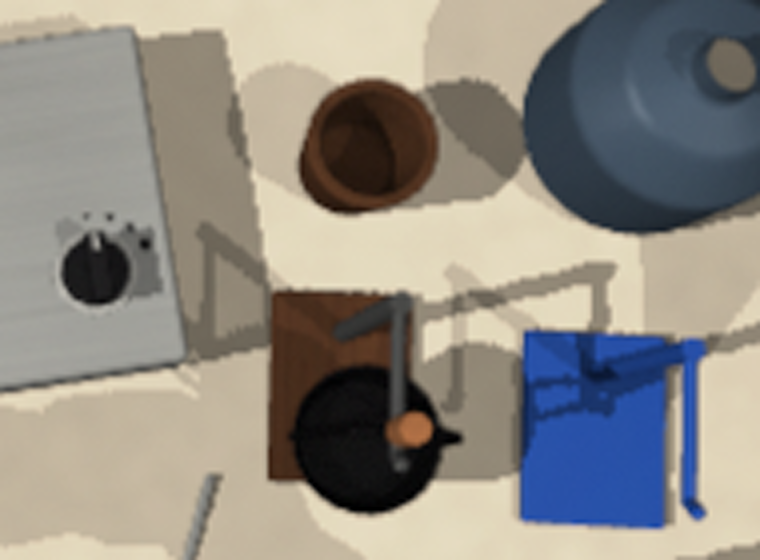

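The crops confirm that the brown stand with grey peg carries the black pan, with the orange knob at top (433,222), and that the blue one is empty. The dial's light line points away from the robot. Next: stove and stand yaw.

```bash
python3 - <<'E'
from h import *
np.set_printoptions(precision=1,suppress=True)
S=vision.read_camera("scene");T=vision.read_camera("top")
# stand peg in top
a=atz(T,(430,189.5),191);b=atz(T,(429.8,231.5),204);print("peg post,lip",a,b,"yaw",np.arctan2(*(a-b)[1::-1]))
# foot corners from crop
f=[atz(T,(330+x/4,115+y/4),12) for x,y in [(272,291),(412,291),(269,480)]];print("foot",np.array(f), np.arctan2(*(f[0]-f[2])[1::-1]))
c=[atz(T,p,75) for p in [(363.75,121.75),(376,204.5)]];print("stove right edge",c,np.arctan2(*(c[0]-c[1])[1::-1]))
m=vision.masks_of("top","stove")[0];print(m["conf"],m["extent"])
cs=max(cv2.findContours(m["pixels"].astype(np.uint8),0,2)[0],key=cv2.contourArea)
w=np.array([atz(T,p[0],75)[:2] for p in cs],np.float32);r=cv2.minAreaRect(w);print(r)
for l in ["pan_knob","dial_grip","burner"]:
    ms=vision.masks_of("scene",l); mt=vision.masks_of("top",l)
    for n,q in (("S",ms),("T",mt)):
        for k in q[:2]: print(l,n,round(float(k["conf"]),2),k["extent"],k["pixels"].sum())
def cen(d,box,lo,hi):
    x0,y0,x1,y1=box; im=cv2.cvtColor(d["color"][y0:y1,x0:x1],cv2.COLOR_RGB2HSV); mm=cv2.inRange(im,lo,hi); ys,xs=np.nonzero(mm); return np.array([xs.mean()+x0,ys.mean()+y0]),len(xs),(xs.min()+x0,xs.max()+x0,ys.min()+y0,ys.max()+y0)
ks=cen(S,(215,200,240,225),(4,100,90),(20,255,255));kt=cen(T,(420,210,445,232),(4,100,90),(20,255,255));print(ks,kt,tri(S,ks[0],T,kt[0]))
E
```

```text
peg post,lip [ 535.5 -397.   191. ] [ 422.  -389.8  204. ] yaw -0.06278863176964061
foot [[ 565.  -343.8   12. ]
 [ 564.9 -452.9   12. ]
 [ 418.3 -338.4   12. ]] -0.03654695948139297
stove right edge [array([ 757.3, -232.9,   75. ]), array([ 506.4, -266. ,   75. ])] 0.13144260870307112
0.58 [396.6, 187.9, 434.2, 233.9]
((487.56378173828125, -379.0780334472656), (101.68590545654297, 136.0903778076172), 86.37114715576172)
pan_knob S 0.65 [216.0, 206.6, 251.1, 261.0] 719
pan_knob T 0.59 [403.7, 204.4, 444.8, 244.7] 1031
dial_grip S 0.64 [297.3, 230.7, 312.8, 245.8] 180
dial_grip S 0.25 [239.3, 198.6, 258.4, 245.9] 82
dial_grip T 0.5 [345.1, 171.1, 361.6, 192.3] 207
burner S 0.91 [275.8, 191.7, 402.9, 293.8] 7274
burner T 0.63 [247.9, 124.3, 373.8, 223.9] 10356
(array([227.7, 213.7]), 57, (np.int64(225), np.int64(232), np.int64(209), np.int64(220))) (array([432.3, 221.9]), 77, (np.int64(427), np.int64(437), np.int64(218), np.int64(226))) (array([ 446.3, -393.8,  217.2]), np.float64(0.45997824176519714))
```

```bash
python3 -m handwheel '[[0,0,0.18,0,0,5,1],[0,0,0.36,0,0,10,1],[0,0,0.54,2,2,12,1],[0,0,0.72,6,5,12,1],[0,0,0.9,10,8,12,1],[0,0,1.08,14,11,12,1],[0,0,1.26,18,14,12,1],[0,0,1.44,22,17,12,1],[0,0,1.62,25,19,12,1],[0,0,1.8,27.7,20.8,12,1]]' 60
python3 -m handwheel '[[0,0,0.18,0,0,0,1],[0,0,0.36,0,0,0,1],[0,0,0.54,0,0,0,1],[0,0,0.72,0,0,0,1],[0,0,0.9,0,0,0,1],[0,0,1.02,0,0,0,1],[0,0,1.02,0,0,0,1],[0,0,1.02,0,0,0,1],[0,0,1.02,0,0,0,1],[0,0,1.02,0,0,0,1]]'
python3 - <<'E'
from h import *
s=robot.get_state();print(s["time_s"],s["position"],s["eef_rot"],s["joint_pos"])
d=vision.read_camera("wrist");cv2.imwrite("pics/w1.png",d["color"][:,:,::-1]);print(d["hand_eye"],d["fx"],d["cx"],d["cy"])
print(vision.landmark_of("wrist","pan_knob"),vision.landmark_of("wrist","peg"))
E
```

```text
time_s: 3.4
position: [447.2, -392.7, 351.4]
eef_rot: [3.142, 0.0, 2.081]
force: [0.5, -0.8, 0.9]
width: 85.2
time_s: 4.65
position: [446.0, -393.7, 351.3]
eef_rot: [-3.142, -0.0, 3.093]
force: [0.1, 0.3, -0.4]
width: 84.7
4.65 [ 445.97333906 -393.72971906  351.31391886] [-3.14158523e+00 -5.62582443e-06  3.09327595e+00] [-8.31890635e-01  1.86680758e-01  1.09016020e-01  1.49313033e+00
 -9.22948028e-06 -7.83573929e-01]
[[ 2.82363375e-04 -9.55837794e-01 -2.93894594e-01  7.49819315e+01]
 [ 9.99999831e-01  1.20568808e-04  5.68636194e-04 -1.58677480e-01]
 [-5.08089445e-04 -2.93894705e-01  9.55837666e-01 -1.41941447e+02]
 [ 0.00000000e+00  0.00000000e+00  0.00000000e+00  1.00000000e+00]] 355.8851813061729 321.5764868520409 199.5197146693019
[{'position': [320.1, 189.8], 'conf': 0.6}] [{'position': [319.7, 182.7], 'conf': 0.63}]
```

View pics/w1.png

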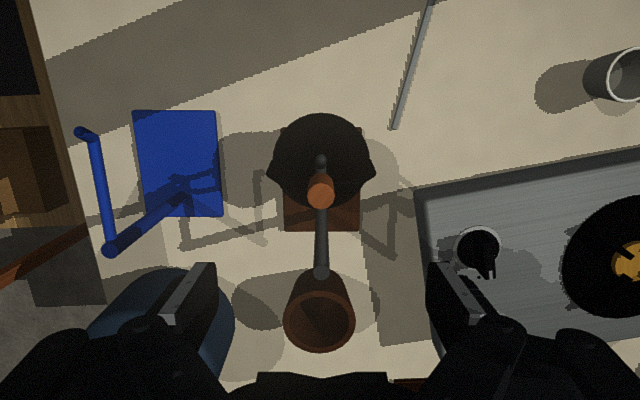

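The wrist view shows the knob centred at (320,190) with the peg running straight down the image, so the yaw is right. The dial is at (478,250).

```bash
cat >> h.py <<'E'
from scipy.spatial.transform import Rotation as Ro
def wray(d,s,uv):
    R=Ro.from_euler("xyz",s["eef_rot"]).as_matrix();H=d["hand_eye"]
    v=np.array([(uv[0]-d["cx"])/d["fx"],(uv[1]-d["cy"])/d["fy"],1.])
    return np.array(s["position"])+R@H[:3,3], R@H[:3,:3]@v
def watz(d,s,uv,z):
    c,v=wray(d,s,uv);return c+v*(z-c[2])/v[2]
E
python3 - <<'E'
from h import *
np.set_printoptions(precision=1,suppress=True)
s=robot.get_state();d=vision.read_camera("wrist")
print("knob",watz(d,s,(320,182),234),watz(d,s,(320,191),217))
print("lip",watz(d,s,(321,158),204),"post",watz(d,s,(321,273),191))
for r in vision.landmark_of("wrist","dial_grip")+vision.landmark_of("wrist","burner"): print(r,watz(d,s,r["position"],100))
m=vision.masks_of("wrist","pan_knob");print([(k["conf"],k["extent"]) for k in m])
b=cv2.resize(d["color"][100:300,250:400],None,fx=3,fy=3);cv2.imwrite("pics/w1c.png",b[:,:,::-1])
E
```

```text
knob [ 436.9 -394.5  234. ] [ 448.7 -395.1  217. ]
lip [ 424.3 -393.1  204. ] post [ 536.7 -398.6  191. ]
{'position': [486.3, 257.3], 'conf': 0.58} [ 575.  -199.1  100. ]
[(0.79, [266.4, 109.8, 374.0, 209.0]), (0.7, [459.4, 227.8, 500.5, 282.0])]
```

View pics/w1c.png

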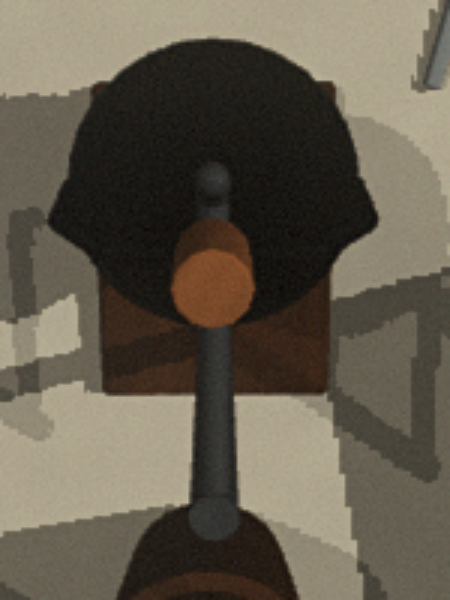

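```bash
python3 -m handwheel '[[0,0,0,0,0,-4,1],[0,0,0,0,0,-8,1],[0,0,0,0,0,-11,1],[0,0,0,0,0,-13,1],[0,0,0,0,0,-14,1],[0,0,0,0,0,-14.8,1],[0,0,0,0,0,-14.8,1],[0,0,0,0,0,-14.8,0.5],[0,0,0,0,0,-14.8,0.3],[0,0,0,0,0,-14.8,0.2]]' 60
python3 -m handwheel '[[0,0,0,0,0,0,0],[0,0,0,0,0,0,0],[0,0,0,0,0,0,0],[0,0,0,0,0,0,0],[0,0,0,0,0,0,0],[0,0,0,0,0,0.4,0],[0,0,0,0,0,0.8,0],[0,0,0,0,0,1.2,0],[0,0,0,0,0,1.6,0],[0,0,0,0,0,2.0,0]]' 60
python3 - <<'E'
from h import *
d=vision.read_camera("wrist");S=vision.read_camera("scene")
a=cv2.resize(S["color"][170:290,160:320],(640,480));b=cv2.resize(d["color"],None,fx=.8,fy=.8)
cv2.imwrite("pics/s2.png",a[:,:,::-1]);cv2.imwrite("pics/w2.png",b[:,:,::-1])
E
```

```text
time_s: 6.25
position: [446.2, -393.9, 203.8]
eef_rot: [-3.141, 0.001, 3.094]
force: [-0.5, -0.3, -0.3]
width: 32.3
time_s: 7.5
position: [445.9, -393.7, 223.5]
eef_rot: [3.142, -0.0, 3.094]
force: [0.1, 0.3, -2.9]
width: 20.5
```

View pics/s2.png

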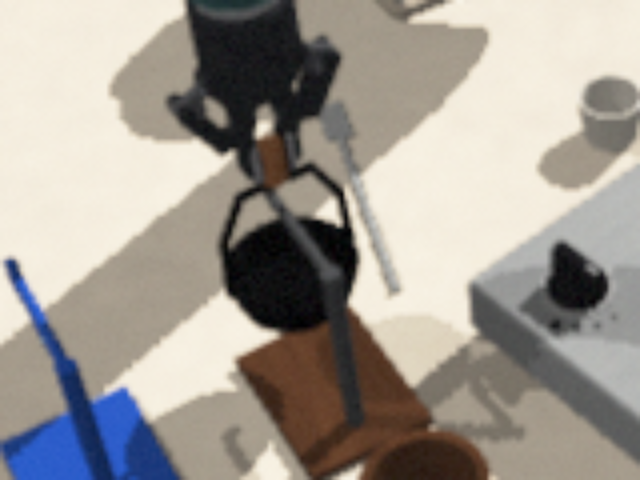

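View pics/w2.png

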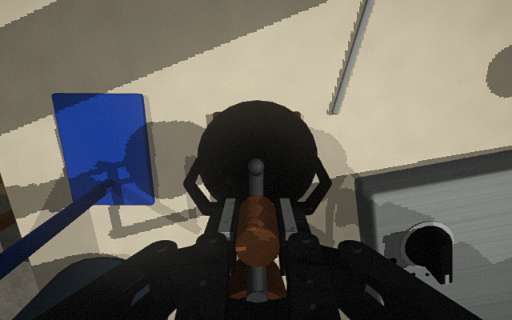

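Both views show the knob pinched and the pan lifted level off the peg. The wrist reads about 3 N. Next I draw it along the stand's -x.

```bash
python3 -m handwheel '[[0,0,0,0,0,1,0],[0,0,0,0,0,2,0],[0,0,0,0,0,2.5,0],[0,0,0,-1,0.05,2.5,0],[0,0,0,-2.5,0.12,2.5,0],[0,0,0,-4.5,0.22,2.5,0],[0,0,0,-6.5,0.32,2.5,0],[0,0,0,-8.5,0.42,2.5,0],[0,0,0,-10,0.5,2.5,0],[0,0,0,-11,0.55,2.5,0]]'
python3 - <<'E'
from h import *
S=vision.read_camera("scene")
a=cv2.resize(S["color"][150:290,150:340],(760,560));cv2.imwrite("pics/s3.png",a[:,:,::-1])
E
```

```text
time_s: 8.85
position: [334.9, -388.2, 248.4]
eef_rot: [-3.141, 0.0, 3.093]
force: [-0.1, -0.3, -2.9]
width: 20.5
```

View pics/s3.png

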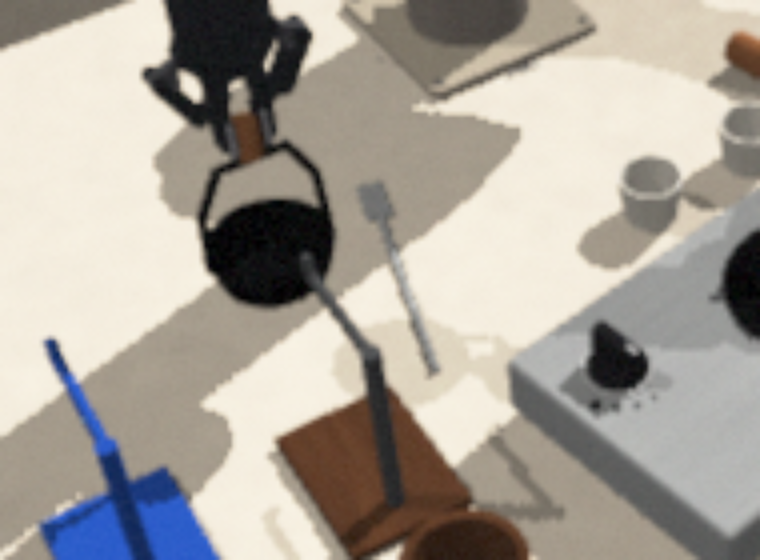

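The pan is clear of the lip. Now I raise it and carry it to the burner.

```bash
python3 -m handwheel '[[0,0,0,0,0,3,0],[0,0,0,0,1,6,0],[0,0,0,1,3,8,0],[0,0,0.03,3,6,8,0],[0,0,0.06,5.5,10,8,0],[0,0,0.09,8,14,8,0],[0,0,0.12,10.5,18,8,0],[0,0,0.15,13,22,8,0],[0,0,0.18,15.5,26,8,0],[0,0,0.18,17.5,29,8,0]]'
python3 -m handwheel '[[0,0,0,2,2.5,0,0],[0,0,0,4,5,0,0],[0,0,0,6,7.5,0,0],[0,0,0,7.5,9,0,0],[0,0,0,8.3,9.9,0,0],[0,0,0,8.3,9.9,0,0],[0,0,0,8.3,9.9,-2,0],[0,0,0,8.3,9.9,-4,0],[0,0,0,8.3,9.9,-5,0],[0,0,0,8.3,9.9,-5,0]]'
python3 - <<'E'
from h import *
np.set_printoptions(precision=1,suppress=True)
s=robot.get_state();print(s["position"],s["eef_rot"],s["joint_pos"])
T=vision.read_camera("top");S=vision.read_camera("scene")
for l,z in [("pan",108),("burner",95),("pan_knob",256)]:
    for n,d in (("scene",S),("top",T)):
        for r in vision.landmark_of(n,l)[:2]: print(l,n,round(float(r["conf"]),2),np.array(r["position"]),atz(d,r["position"],z))
a=cv2.resize(S["color"][130:290,270:430],(560,560));b=cv2.resize(T["color"][100:240,230:390],(640,560))
cv2.imwrite("pics/s4.png",a[:,:,::-1]);cv2.imwrite("pics/t4.png",b[:,:,::-1])
E
```

```text
time_s: 10.15
position: [512.2, -96.4, 328.4]
eef_rot: [3.141, 0.001, -3.008]
force: [0.4, -1.1, -2.7]
width: 20.3
time_s: 11.4
position: [593.1, 0.2, 277.6]
eef_rot: [3.141, -0.002, -3.01]
force: [-0.7, 0.3, -2.8]
width: 20.4
[593.1   0.2 277.6] [ 3.1 -0.  -3. ] [-0.1  0.2 -0.   1.3 -0.  -0.2]
pan scene 0.73 [355.3 205.4] [564.9  25.5 108. ]
pan top 0.9 [282.1 170.7] [601.7   9.3 108. ]
burner scene 0.97 [355.9 216.4] [598.4   1.2  95. ]
burner top 0.84 [288.7 176.9] [585.7  -9.   95. ]
pan_knob scene 0.61 [357.7 169.8] [553.6  34.  256. ]
pan_knob top 0.76 [278.8 160.6] [601.7   5.7 256. ]
pan_knob top 0.66 [285.9 174.8] [564.9 -12.8 256. ]
```

View pics/s4.png

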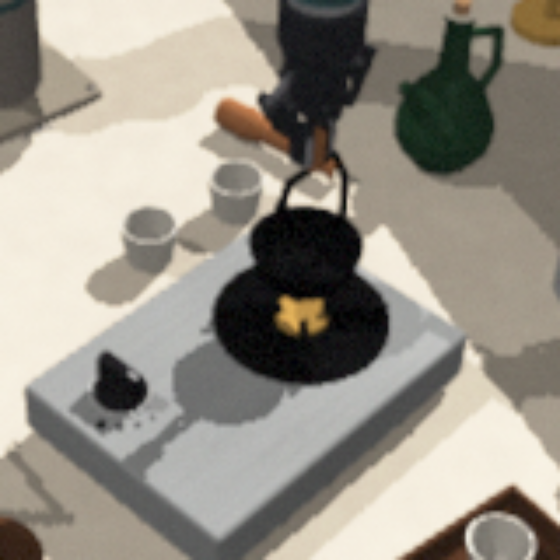

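View pics/t4.png

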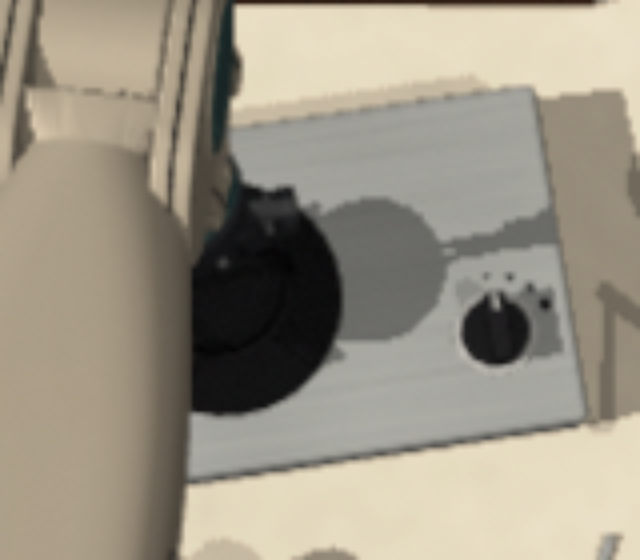

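The pan is held above the grate (scene crop, pan at (305,255), brass cap at (303,315)). I'll refine the burner centre from the initial images.

```bash
python3 - <<'E'
from h import *
np.set_printoptions(precision=1,suppress=True)
T=vision.read_camera("top");S=vision.read_camera("scene")
s=robot.get_state();W=vision.read_camera("wrist");cv2.imwrite("pics/w4.png",W["color"][:,:,::-1])
for n,d,box in (("scene",S,(325,195,390,245)),("top",T,(250,140,325,210))):
    im=cv2.imread(f"pics/{n}0.png");x0,y0,x1,y1=box;h=cv2.cvtColor(im[y0:y1,x0:x1],cv2.COLOR_BGR2HSV)
    m=cv2.inRange(h,(10,100,90),(35,255,255));ys,xs=np.nonzero(m);c=np.array([(xs.min()+xs.max())/2+x0,(ys.min()+ys.max())/2+y0]);print(n,"brass",c,atz(d,c,87),(xs.mean()+x0,ys.mean()+y0))
    k=(h[:,:,2]<50).astype(np.uint8);k=max(cv2.findContours(k,0,2)[0],key=cv2.contourArea);e=cv2.fitEllipse(cv2.convexHull(k));c=np.array(e[0])+[x0,y0];print("disc",c,e[1],atz(d,c,78))
    print("proj pan base/rim now",proj(d,(593,0,143)),proj(d,(593,0,175)))
E
```

```text
scene brass [356. 219.] [602.5  -1.1  87. ] (np.float64(355.7647058823529), np.float64(219.02941176470588))
disc [355.6 221.1] (35.79277420043945, 49.164188385009766) [602.9  -2.5  78. ]
proj pan base/rim now [355.4 205.6] [356.  198.6]
top brass [285. 174.] [595.6   2.5  87. ] (np.float64(285.36290322580646), np.float64(173.73387096774195))
disc [285.7 174.3] (57.04395294189453, 58.11623001098633) [596.2   1.   78. ]
proj pan base/rim now [284.4 171.6] [283.5 169.6]
```

View pics/w4.png

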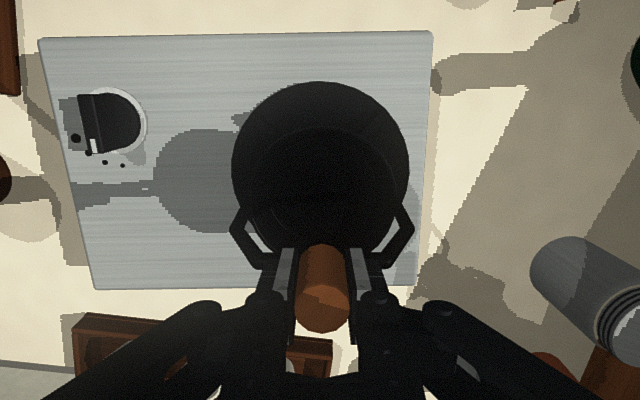

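```bash
python3 -m handwheel '[[0,0,0,0.4,0,-1,0],[0,0,0,0.4,0,-2,0],[0,0,0,0.4,0,-3,0],[0,0,0,0.4,0,-3.7,0],[0,0,0,0.4,0,-4.1,0],[0,0,0,0.4,0,-4.3,0],[0,0,0,0.4,0,-4.4,0],[0,0,0,0.4,0,-4.5,0],[0,0,0,0.4,0,-4.5,0],[0,0,0,0.4,0,-4.5,0]]'
python3 - <<'E'
from h import *
S=vision.read_camera("scene")
a=cv2.resize(S["color"][150:270,280:440],(640,480));cv2.imwrite("pics/s5.png",a[:,:,::-1])
print(proj(S,(597,0.5,98)))
E
```

```text
time_s: 13.2
position: [598.1, 0.8, 233.5]
eef_rot: [-3.142, 0.0, -3.009]
force: [0.7, 0.1, -2.8]
width: 20.2
[355.52189582 215.62998976]
```

View pics/s5.png

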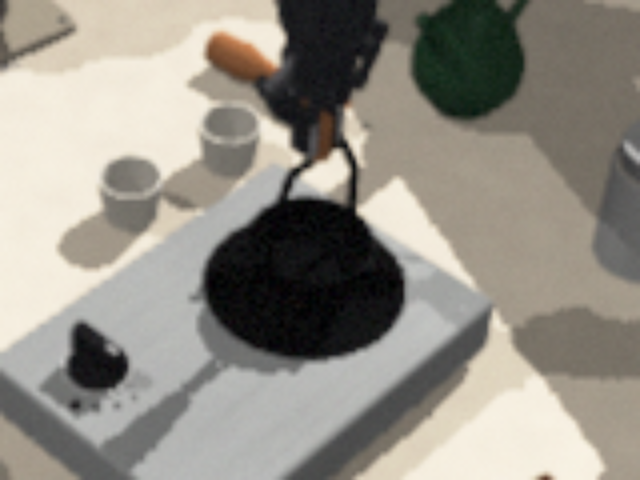

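It isn't touching yet: the wrist still carries the full weight. I'll lower it slowly.

```bash
python3 -m handwheel '[[0,0,0,0,0,-0.1,0],[0,0,0,0,0,-0.2,0],[0,0,0,0,0,-0.3,0],[0,0,0,0,0,-0.35,0],[0,0,0,0,0,-0.4,0],[0,0,0,0,0,-0.4,0],[0,0,0,0,0,-0.4,0],[0,0,0,0,0,-0.4,0],[0,0,0,0,0,-0.4,0],[0,0,0,0,0,-0.4,0]]'
```

```text
time_s: 14.5
position: [598.4, 0.8, 230.4]
eef_rot: [-3.141, 0.001, -3.009]
force: [-2.3, -0.2, 4.6]
width: 20.2
```

In contact (force went from -2.8 to +4.6 N). Back off a hair and release.

```bash
python3 -m handwheel '[[0,0,0,0,0,0.05,0],[0,0,0,0,0,0.05,0.3],[0,0,0,0,0,0.05,0.4],[0,0,0,0,0,0.05,0.6],[0,0,0,0,0,0.05,0.8],[0,0,0,0,0,0.05,1],[0,0,0,0,0,0.05,1],[0,0,0,0,0,1,1],[0,0,0,0,0,3,1],[0,0,0,0,0,6,1]]'
python3 -m handwheel '[[0,0,0,0,0,3,1],[0,0,0,0,0,6,1],[0,0,0,0,-3,6,1],[0,0,0,0,-6,6,1],[0,0,0,-1,-9,6,1],[0,0,0,-2,-12,6,1],[0,0,0,-3,-15,6,1],[0,0,0,-3.4,-18,6,1],[0,0,0,-3.4,-20.1,6,1],[0,0,0,-3.4,-20.1,6,1]]'
python3 - <<'E'
from h import *
np.set_printoptions(precision=1,suppress=True)
s=robot.get_state();W=vision.read_camera("wrist");T=vision.read_camera("top");S=vision.read_camera("scene")
print(s["time_s"],s["position"],s["eef_rot"],s["joint_pos"])
for r in vision.landmark_of("wrist","dial_grip"): print(r,watz(W,s,r["position"],103))
for n,d in (("scene",S),("top",T)):
    for l,z in (("dial_grip",103),("pan",95),("pan_knob",243),("burner",95)):
        for r in vision.landmark_of(n,l)[:2]: print(n,l,round(float(r["conf"]),2),r["position"],atz(d,r["position"],z))
cv2.imwrite("pics/w6.png",W["color"][:,:,::-1])
cv2.imwrite("pics/s6.png",cv2.resize(S["color"][130:290,260:460],(750,600))[:,:,::-1]);cv2.imwrite("pics/t6.png",cv2.resize(T["color"][100:240,230:390],(640,560))[:,:,::-1])
E
```

```text
time_s: 15.75
position: [597.4, 0.8, 289.6]
eef_rot: [3.141, -0.002, -3.009]
force: [2.0, -0.7, 0.4]
width: 85.4
time_s: 17.0
position: [564.2, -201.4, 349.5]
eef_rot: [-3.142, 0.0, -3.011]
force: [0.7, 1.3, -0.2]
width: 85.2
17.0 [ 564.2 -201.4  349.5] [-3.1  0.  -3. ] [-0.5  0.2  0.1  1.5  0.  -0.6]
{'position': [322.9, 168.2], 'conf': 0.82} [ 572.  -198.8  103. ]
{'position': [580.6, 20.3], 'conf': 0.2} [391.2  34.3 103. ]
scene dial_grip 0.71 [308.0, 234.5] [ 576.  -185.3  103. ]
scene dial_grip 0.56 [337.9, 250.6] [ 688.9 -149.1  103. ]
scene pan 0.87 [356.1, 215.7] [596.2   4.   95. ]
scene pan_knob 0.56 [357.8, 184.8] [600.7  -4.  243. ]
scene pan_knob 0.33 [338.0, 249.0] [ 776.9 -223.5  243. ]
scene burner 0.61 [356.4, 217.9] [605.1  -2.1  95. ]
top dial_grip 0.17 [283.7, 164.2] [621.8   5.3 103. ]
top pan 0.92 [282.6, 171.3] [602.3   8.9  95. ]
top burner 0.61 [371.8, 268.3] [ 321.  -248.5   95. ]
top burner 0.57 [286.4, 175.4] [590.1  -2.3  95. ]
```

View pics/w6.png

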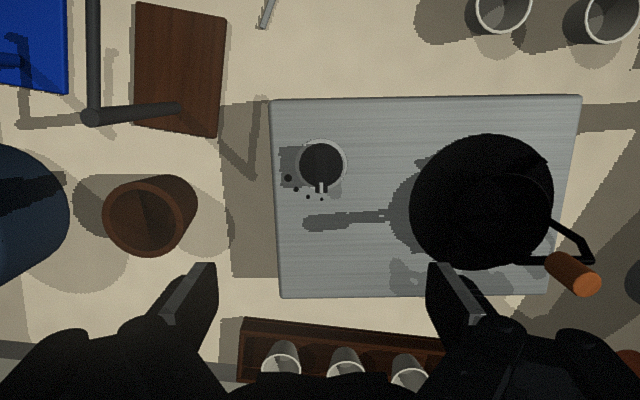

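View pics/s6.png

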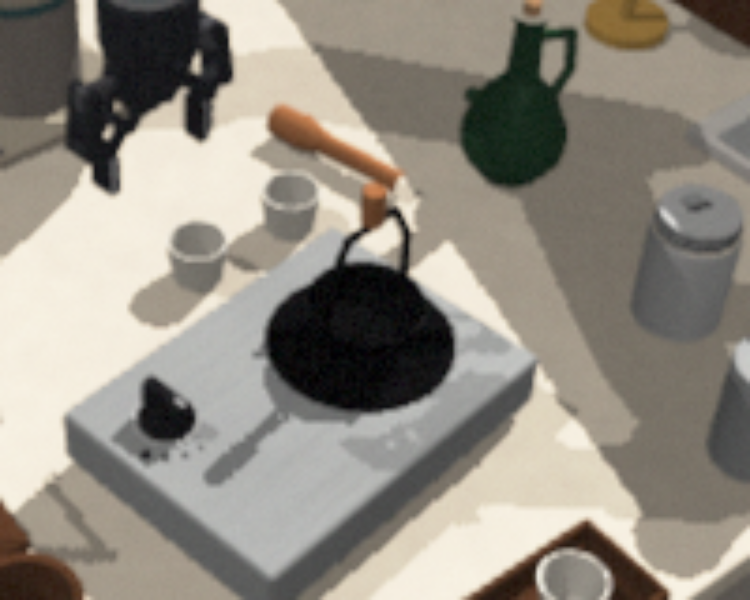

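View pics/t6.png

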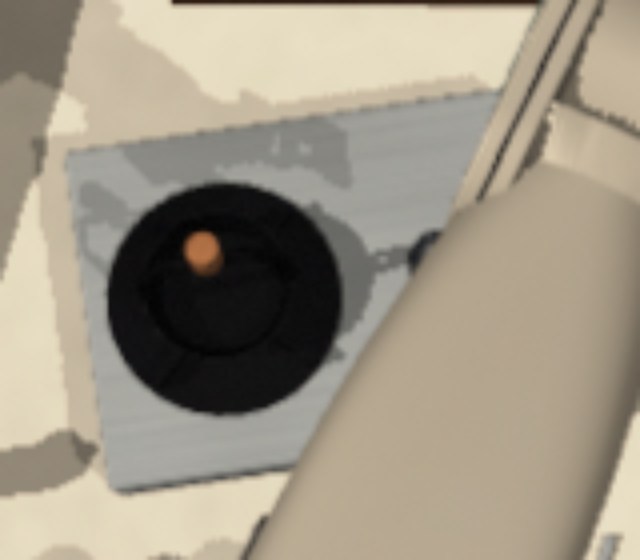

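The pan stands upright and centred on the grate, released. The wrist view shows the dial disc at (323,165) with the bar pointing straight down the image, so the jaw yaw is aligned. Computing the dial centre.

```bash
python3 - <<'E'
from h import *
np.set_printoptions(precision=1,suppress=True)
s=robot.get_state();W=vision.read_camera("wrist");T=vision.read_camera("top")
b=W["color"][120:220,270:380];cv2.imwrite("pics/w7.png",cv2.resize(b,None,fx=6,fy=6,interpolation=cv2.INTER_CUBIC)[:,:,::-1])
print("pan rim",atz(T,(283.75,172.5),127))
for uv,z in (((323,165),83),((323,160),83),((322,165),113),((322,190),113)): print(uv,z,watz(W,s,uv,z))
im=cv2.imread("pics/top0.png")
E
```

```text
pan rim [593.2   3.  127. ]
(323, 165) 83 [ 572.2 -197.1   83. ]
(323, 160) 83 [ 566.4 -197.9   83. ]
(322, 165) 113 [ 566.3 -199.2  113. ]
(322, 190) 113 [ 594.1 -195.4  113. ]
```

View pics/w7.png

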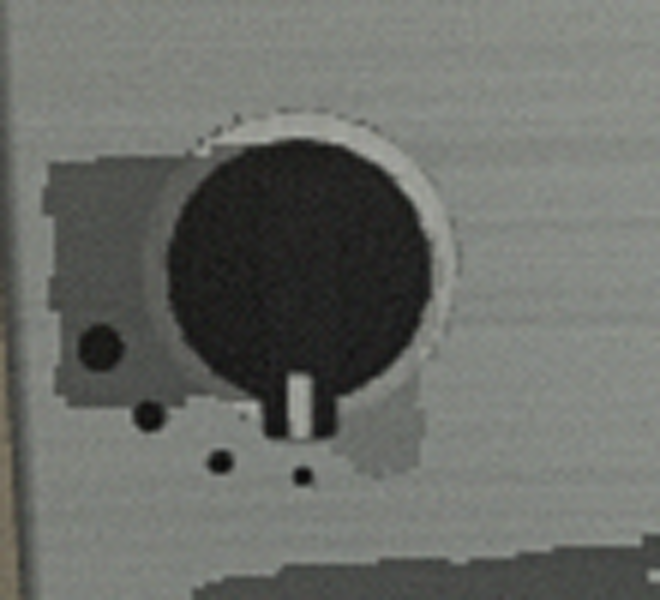

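```bash
python3 -m handwheel '[[0,0,0,0.4,0.1,-5,1],[0,0,0,0.4,0.1,-10,1],[0,0,0,0.4,0.1,-14,1],[0,0,0,0.4,0.1,-17,1],[0,0,0,0.4,0.1,-19,1],[0,0,0,0.4,0.1,-20,1],[0,0,0,0.4,0.1,-20,1],[0,0,0,0.4,0.1,-20,1],[0,0,0,0.4,0.1,-20,1],[0,0,0,0.4,0.1,-20,1]]' 60
python3 - <<'E'
from h import *
np.set_printoptions(precision=1,suppress=True)
s=robot.get_state();W=vision.read_camera("wrist");print(s["position"],s["eef_rot"][2])
R=Ro.from_euler("xyz",s["eef_rot"]).as_matrix();H=W["hand_eye"]
def wp(p):
    c=np.linalg.inv(R@H[:3,:3])@(np.array(p,float)-s["position"]-R@H[:3,3]); return c[0]/c[2]*W["fx"]+W["cx"],c[1]/c[2]*W["fy"]+W["cy"]
im=W["color"][:,:,::-1].copy()
y=0.131
for cx in (568,):
    c=np.array([cx,-200.3,0]);ux=np.array([np.cos(y),np.sin(y),0]);uy=np.array([-np.sin(y),np.cos(y),0])
    q=[wp(c+ux*a*25+uy*b*7+[0,0,113]) for a,b in((1,1),(1,-1),(-1,-1),(-1,1))];cv2.polylines(im,[np.int32(q)],True,(0,255,0),1)
    q=[wp(c+26*(ux*np.cos(t)+uy*np.sin(t))+[0,0,83]) for t in np.linspace(0,6.28,40)];cv2.polylines(im,[np.int32(q)],True,(0,0,255),1)
cv2.imwrite("pics/w8.png",im)
E
```

```text
time_s: 18.95
position: [568.5, -199.5, 150.1]
eef_rot: [-3.141, 0.001, -3.009]
force: [-0.2, -0.9, -0.2]
width: 85.5
[ 568.5 -199.5  150.1] -3.0093792976482767
```

View pics/w8.png

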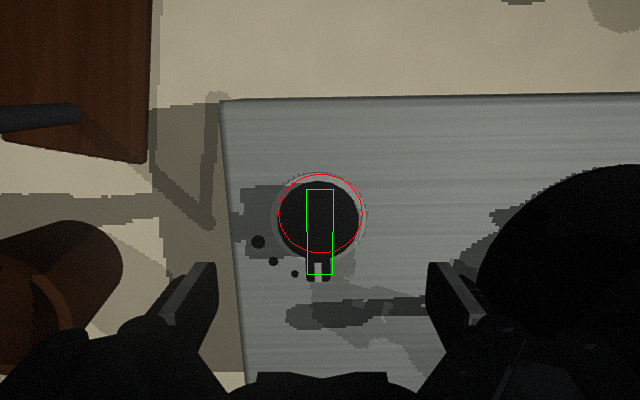

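The real dial lies a few pixels below the overlay (about 3 mm farther in x and 1 mm in -y). I'll correct for that, descend and pinch.

```bash
python3 -m handwheel '[[0,0,0,0.2,-0.1,-2,1],[0,0,0,0.2,-0.1,-4,1],[0,0,0,0.2,-0.1,-5,1],[0,0,0,0.2,-0.1,-5.6,1],[0,0,0,0.2,-0.1,-6,1],[0,0,0,0.2,-0.1,-6,0.6],[0,0,0,0.2,-0.1,-6,0.4],[0,0,0,0.2,-0.1,-6,0.25],[0,0,0,0.2,-0.1,-6,0.2],[0,0,0,0.2,-0.1,-6,0.15]]' 50
python3 -m handwheel '[[0,0,0,0,0,0,0.1],[0,0,0,0,0,0,0],[0,0,0,0,0,0,0],[0,0,0,0,0,0,0],[0,0,0,0,0,0,0],[0,0,0,0,0,0,0],[0,0,0,0,0,0,0],[0,0,0,0,0,0,0],[0,0,0,0,0,0,0],[0,0,0,0,0,0,0]]'
python3 - <<'E'
from h import *
s=robot.get_state();print(s["force"],s["ft_torque"]);W=vision.read_camera("wrist");cv2.imwrite("pics/w9.png",W["color"][:,:,::-1])
S=vision.read_camera("scene");cv2.imwrite("pics/s9.png",cv2.resize(S["color"][190:270,260:360],(750,600))[:,:,::-1])
E
```

```text
time_s: 20.25
position: [570.2, -201.6, 89.8]
eef_rot: [-3.139, -0.0, -3.01]
force: [0.1, -3.7, 2.1]
width: 13.6
time_s: 21.5
position: [570.3, -201.6, 89.8]
eef_rot: [-3.139, 0.0, -3.01]
force: [-1.7, -5.2, 1.7]
width: 12.9
[-1.6651182  -5.19285059  1.66016582] [-1.09032097e+00  2.84804344e-01  5.09685448e-04]
```

View pics/w9.png

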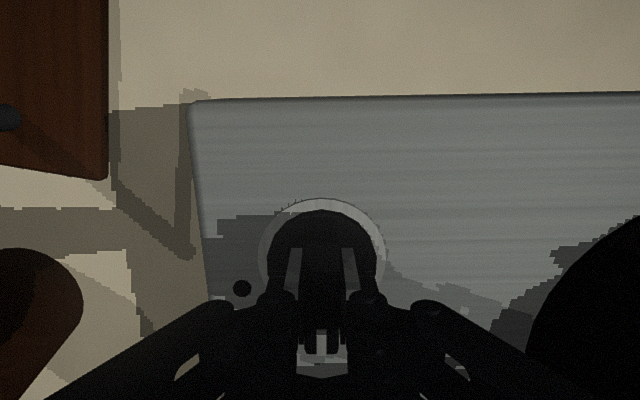

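View pics/s9.png

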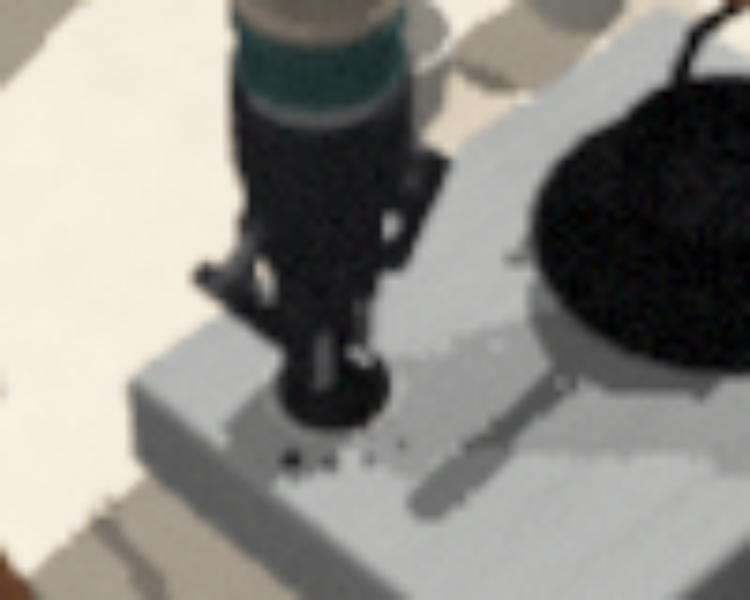

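The bar is firmly pinched (13 mm). A sideways 5 N says the axis is about 1 mm further toward -y, so I shift slightly while turning clockwise.

```bash
python3 -m handwheel '[[0,0,-0.06,0,-0.05,0,0],[0,0,-0.18,0,-0.05,0,0],[0,0,-0.3,0,-0.05,0,0],[0,0,-0.42,0,-0.05,0,0],[0,0,-0.54,0,-0.05,0,0],[0,0,-0.66,0,-0.05,0,0],[0,0,-0.78,0,-0.05,0,0],[0,0,-0.78,0,-0.05,0,0],[0,0,-0.78,0,-0.05,0,0],[0,0,-0.78,0,-0.05,0,0]]'
python3 - <<'E'
from h import *
s=robot.get_state();print(s["eef_rot"],s["force"],s["ft_torque"])
E
```

```text
time_s: 22.85
position: [570.9, -199.4, 89.8]
eef_rot: [3.138, -0.0, 2.496]
force: [2.3, 4.9, 4.9]
width: 12.8
[ 3.13801551e+00 -1.82822798e-05  2.49597151e+00] [2.30703426 4.86404536 4.89770753] [ 1.11992081 -0.48228274  0.14330801]
```

```bash
python3 -m handwheel '[[0,0,-0.06,0,0.05,0,0],[0,0,-0.14,0,0.1,0,0],[0,0,-0.22,0,0.1,0,0],[0,0,-0.3,0,0.1,0,0],[0,0,-0.38,0,0.1,0,0],[0,0,-0.45,0,0.1,0,0],[0,0,-0.47,0,0.1,0,0],[0,0,-0.47,0,0.1,0,0],[0,0,-0.47,0,0.1,0,0],[0,0,-0.47,0,0.1,0,0]]'
python3 - <<'E'
from h import *
s=robot.get_state();print(s["eef_rot"],s["force"],s["ft_torque"],s["joint_pos"])
W=vision.read_camera("wrist");cv2.imwrite("pics/w10.png",W["color"][:,:,::-1])
S=vision.read_camera("scene");cv2.imwrite("pics/s10.png",cv2.resize(S["color"][190:270,260:360],(750,600),interpolation=cv2.INTER_CUBIC)[:,:,::-1])
E
```

```text
time_s: 24.1
position: [572.0, -198.5, 89.9]
eef_rot: [3.136, -0.001, 2.026]
force: [5.0, 5.3, 2.6]
width: 13.1
[ 3.13631329e+00 -6.59861738e-04  2.02625169e+00] [5.04065115 5.32401931 2.61300862] [ 1.14304415 -0.97042598  0.13213715] [-0.44287189  0.34682256 -0.24632293  0.97487839  0.004541    0.67247712]
```

View pics/w10.png

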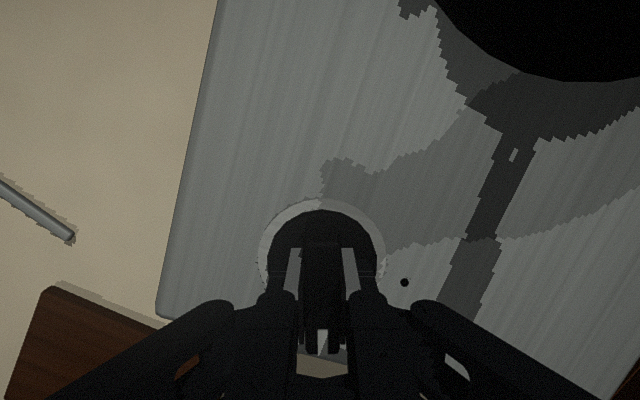

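View pics/s10.png

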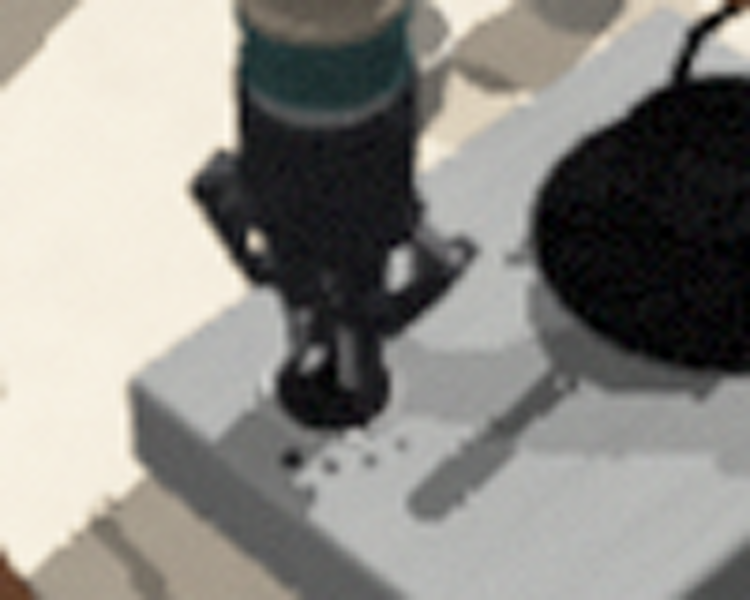

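```bash
python3 - <<'E'
import cv2,numpy as np
a=[cv2.resize(cv2.imread(f"pics/{n}.png")[190:390,250:400],None,fx=2.6,fy=2.6,interpolation=cv2.INTER_CUBIC) for n in("w9","w10")]
im=np.hstack(a);im=cv2.convertScaleAbs(im,alpha=1.8,beta=20);cv2.imwrite("pics/cmp.png",im)
E
```

```text
(no output)
```

View pics/cmp.png

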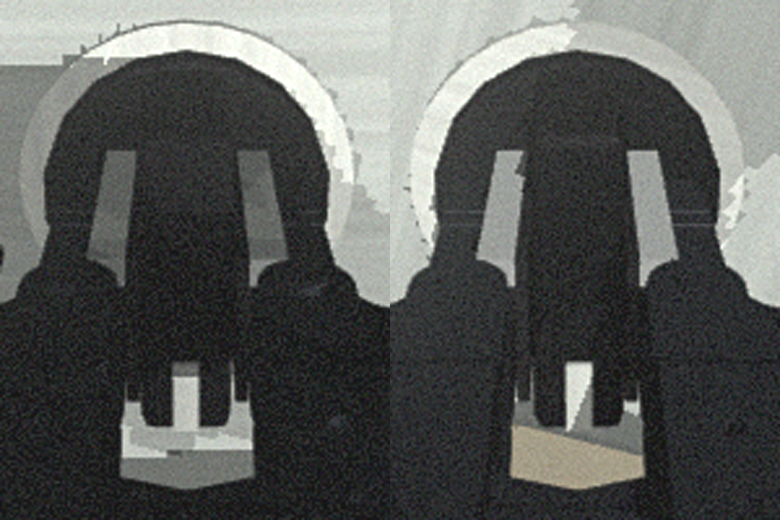

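The bar sits identically between the pads before and after, so it hasn't slipped, and the gripper has turned 1.247 rad. That is between the third click (1.2) and the stop (1.32). Final check of the whole scene.

```bash
python3 - <<'E'
from h import *
S=vision.read_camera("scene");cv2.imwrite("pics/s11.png",S["color"][:,:,::-1])
s=robot.get_state();print(s["time_s"],s["eef_rot"],s["force"],s["width"],s["joint_velocities"])
E
```

```text
24.25 [ 3.13639737e+00 -7.39687028e-04  2.02629015e+00] [4.38186354 4.74243467 3.18869825] 13.29493228477778 [ 0.00073147 -0.00044674  0.00097898 -0.00144144 -0.0011495   0.00053256]
```

View pics/s11.png

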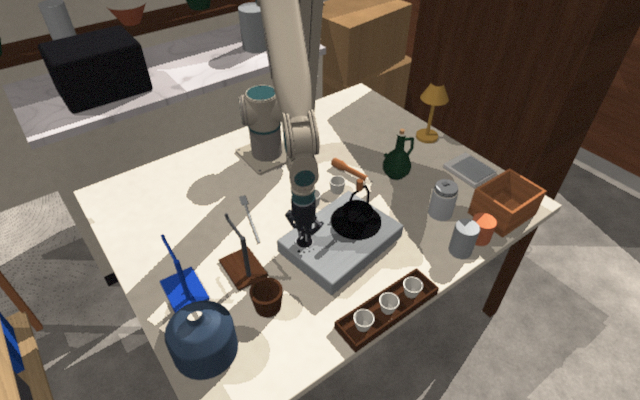

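The pan stands upright on the grate at (356,218), the other things are where they were, and the gripper is holding the dial at (305,240). I'm handing it in.

```bash
python3 -c "
from rig import robot
print(robot.job_done())"
```

```text
the job is handed in; nothing more can be done
None
```

I lifted the pan off the brown stand's peg and drew it clear. I set it upright on the burner grate and let go. I then turned the dial clockwise and handed the job in at about 24 s, still holding it; no verdict was reported.

- **Pan:** the last pictures show it upright and released. The camera estimates put it within about 5–10 mm of the grate centre. They disagreed with each other by that much, and the burner's own position was uncertain by a similar amount.
- **Dial:** the gripper turned 1.247 rad with no visible slip of the bar. The stove edge suggests its yaw may be about 0.02 rad off my estimate. That puts the dial at about 1.25–1.27 rad, between the third click (1.2) and the stop (1.32). This comes from the gripper's turn; I had no direct reading of the dial.
- **Forces:** the wrist readings at the end of each move stayed at a few newtons. A steady sideways push of about 5 N remains on the dial because the grip is slightly off its axis.
- **Other things on the ledge:** they look unmoved in the last picture. One of the two cups near the stove was partly hidden behind the gripper there.

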